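# Centre a top-heavy fitting on the counting scale and weigh it

### The arm

A 7-joint arm with a two-finger parallel gripper is mounted at the origin on the work surface. World frame = base frame: x ahead of the robot, y to its left, z up, the work surface at z = 0. Lengths are in m, angles in rad, forces in N, time in s.
With the tool pointing down it reaches from about 0.35 to 0.9 m from the base axis. Payload 8.1 kg.
Tool frame: the origin (TCP) lies at the very end of the fingers, on their centre line; the grasp point (between the pads) lies 19 mm behind it (arm.pinch_z is the distance from the TCP to the grasp point, in m); z points along the fingers, y is the line along which they close (so a half turn about z gives the same grasp; the last joint's range is limited). The gripper opens to 92 mm and grips with 3 to 60 N. Pads are 19 mm wide; open, the fingers measure 130 mm over their backs; the gripper's body (75 mm by 190 mm) begins 47 mm behind the grasp point.
Start: joints at [1.129, 0.434, 0.025, 1.573, -0.012, 1.134, -0.075], TCP at [0.208, -0.589, 0.227] pointing down, gripper open.
Joint ranges: [-2.62, 2.62], [-0.44, 2.09], [-1.27, 1.32], [0.08, 2.57], [-1.32, 4.46], [0.12, 2], [-2.74, 2.74]. Speed limits (rad/s): [2.22, 2.22, 3.01, 3.01, 3.14, 3.14, 3.14].

### API

Orientations are given as a rotation vector (axis times angle).
In Python, from workcell import sensors, imaging, ticket, arm gives the robot as it stands.
- The arm moves only by the shell command python3 -m creep 'ROWS' [FORCE]. ROWS is text: rows parted by semicolons, each of 7 numbers parted by spaces: the shift along the tool's x, y, z in units of 40 mm (1.0 is 40 mm), then the turn, a rotation vector about the tool's x, y, z in units of 10 degrees (1.0 is 10 degrees), then the opening in per cent of the stroke, from 0 (shut) to 100 (fully open). A call has 1 to 5 rows; each row shifts and turns the commanded pose from where the row before left it, along the tool's axes as they then stand; what a row does not reach is not made up. A row lasts 1/8 s, in which the tool goes at most 62.5 mm and 10.7 degrees, less where a joint would pass 70% of its speed; a pose out of reach is approached as far as the arm can. A call is refused whole if a number of a shift passes 1 or a number of a turn 1, either way. A call with a gripper value outside its range is refused whole. The fingers move at their own pace and stop on an object; FORCE is the grip in N (left out, the last holds). Time passes only in rows, so rows that do not move let the fingers close. It gives the time, the measured TCP pose, the force, the opening and the grip force at its end, in the units of the state.
- sensors.get_obs(): the state, without advancing time (a new reading comes with each control period).
- imaging.grab_frame(name): name is "scene" or "side" or "wrist"; returns (picture, depth): 480x640x3 uint8, blue, green, red; 480x640 float32, m along the optical axis (not along the pixel's ray), 0 where there is no reading.
- imaging.get_calibration(name): a dict with "fx", "fy", "cx", "cy" (pixels), "R" (3x3) and "t" (3): a world point X has camera coordinates R X + t. Camera axes: x right, y down, z forward; pixel columns grow to the right and rows downward; lengths in m; the calibration is good to about 2 mm. A picture is of the moment at which its call begins: read the wrist's pose just before it. get_calibration takes no time and is no camera call; for the wrist camera it gives the pose at the moment of the call.
- ticket.sign_off(): hands the job in; it is judged then, once.
The state is a dict: "time_s": time; "joint_positions": joint angles; "joint_velocities": joint speeds; "joint_efforts": joint torques, N m; "tcp_pos": TCP position; "orientation": TCP orientation; "ft_force": force on the tool from outside, world axes, zero at the start; "wrist_torque": the same for the moment, N m; "grip_width": opening from 0.0 (shut) to 1.0 (fully open); "grip_force": force on a finger pad.
Only numpy, scipy, OpenCV 4.12 (cv2) and the standard library are available. Lean on these libraries where they do the work, as an engineer would, in place of code of your own. Each camera call takes 0.05 s, during which the arm holds its last target. There are 200 camera calls.

### The job

The brass hose fitting stands off-centre on the round pan of the bench scale. Nudge it with light taps or pushes of the fingers, without gripping, lifting or toppling it, until its foot stands inside the red ring round the white spot in the middle of the pan; then let go of it and press the scale's green button all the way down to weigh it. Leave the other things on the table where they are, and finish clear of everything.

Things in the scene. Friction and masses are not known exactly. Their poses are not given: they have to be found in the camera images.
- fitting: top-heavy brass hose fitting, loose on the pan, 0.1 to 0.2 kg, 66 mm tall; origin: centre of its underside, z up. Foot 28 mm dia x 12 mm high (its widest part), stem 16 mm dia to 34 mm, hex head 25 mm over corners to 56 mm, blue plug 15 mm dia to 66 mm. Friction on the pan 0.5 to 0.7: slow pushes low on the foot slide it, pushes over 20 mm above the pan tip it. Over 8 N damages it
- pan_centre (a point): centre of the top of the scale's round dark steel pan, 62 mm above the table. Pan 110 mm dia, 8 mm thick, flat, no rim, level and fixed, 9 mm above the housing. A red ring, 40 mm inside and 44 mm outside dia, with white inside it, is printed flat round this point. Its x and y axes mean nothing
- scale: the grey bench scale, fixed to the table; origin at the centre of its underside. Housing 260 mm (its x) x 170 mm (its y), top 45 mm above the table; the pan's centre is at x = +45 mm, y = 0; display and green button lie near its -x edge, on the robot's side
- weigh_top (a point): centre of the top of the round green push button, 26 mm diameter, in its black collar (42 mm diameter, top 57 mm above the table) on the housing, at x = -98 mm, y = +45 mm of the scale; it moves with the button: 63 mm above the table when up. The button is pressed straight down
- weigh (a joint): travel of the green button in m: 0 up, 0.006 fully down; it springs back, and takes about 5 N to be fully down
- bin: bystander: open blue plastic stock bin, 160 (its x) x 100 x 70 mm high, loose, empty; origin at the centre of its underside
- can: bystander: red spray can, 52 mm diameter, 150 mm tall, loose, standing; origin at the centre of its underside
- coupling: bystander: silver coupling standing on the table, 32 mm diameter up to 30 mm, then a dark 22 mm diameter neck up to 50 mm; loose; origin at the centre of its underside

How it is judged:
By the outcome, as a careful person would: the job done as asked, in the order asked, and still so for the second after the job is handed in, with the robot touching nothing.
It also fails if it takes over 42 s, if anything falls off the work surface, if the arm or the gripper's body presses on something with over 40 N, if the wrist force passes 120 N, or if a joint passes its speed limit or range.

## Working session

There is one attempt and no reset: what is moved stays moved. The work goes in short steps, Python scripts to look and compute and a shell command to move; the robot and the scene stay as the last step left them, time stands still between calls to the robot, and variables do not carry over. Pictures are saved under pics/ and viewed, at most 10 in all, crops included, and the job is handed in when it is done.

```bash
mkdir -p pics; python3 - <<'E'
from workcell import sensors, imaging, arm
import cv2,numpy as np
o=sensors.get_obs();print(o)
for n in("scene","side"):
    p,d=imaging.grab_frame(n);cv2.imwrite(f"pics/{n}0.png",p);np.save(f"{n}0.npy",d)
    c=imaging.get_calibration(n);print(n,c)
E
```

```text
{'time_s': 0.0, 'joint_positions': array([ 1.12942305,  0.4352061 ,  0.02497545,  1.57410485, -0.01160142,
        1.13397391, -0.07507947]), 'joint_velocities': array([ 1.05737151e-03,  2.03506937e-04,  8.51380717e-04,  2.27104026e-04,
        1.17001979e-03, -1.07436942e-03,  9.10956067e-05]), 'joint_efforts': array([-2.34908359e-03, -6.67858958e+01,  9.83518995e-01, -3.14460218e+01,
       -6.07514195e-02,  4.28483728e-02,  1.38364267e-04]), 'tcp_pos': array([ 0.20748304, -0.58901767,  0.22595248]), 'orientation': array([-3.09517132e+00, -5.29269916e-01,  6.24793386e-04]), 'ft_force': array([-0.25933164,  0.93142611,  0.85496782]), 'wrist_torque': array([ 0.02006106, -0.0075892 ,  0.0060768 ]), 'grip_force': 0.0, 'grip_width': 0.9972743649440772}
scene {'fx': 438.0670279015312, 'fy': 438.0670279015312, 'cx': 316.6667496318882, 'cy': 240.4206682809384, 'R': array([[ 0.68377109,  0.72967925, -0.0050291 ],
       [ 0.46902344, -0.44477344, -0.76301612],
       [-0.55899384,  0.5193696 , -0.64635989]]), 't': array([-0.44884245, -0.22039388,  1.32045453])}
side {'fx': 449.7118442962648, 'fy': 449.7118442962648, 'cx': 333.1242167255468, 'cy': 244.41158885526545, 'R': array([[-0.77624199, -0.63043015, -0.00248891],
       [-0.40875627,  0.50629509, -0.75933101],
       [ 0.47996529, -0.58840726, -0.65069979]]), 't': array([0.51756064, 0.2888777 , 0.54354471])}
```

View pics/scene0.png

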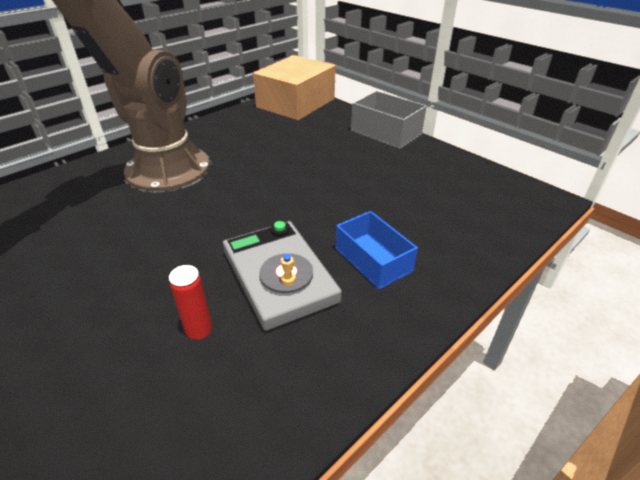

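View pics/side0.png

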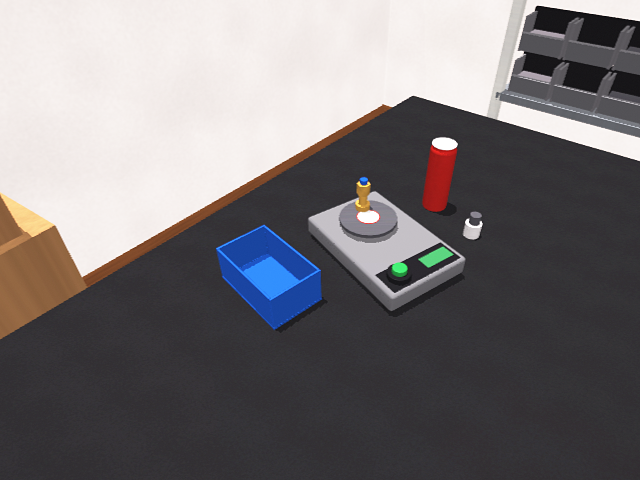

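Scene: scale in the centre, fitting at (288,270), button (280,227), bin (376,248), can (192,302). Side: fitting (363,195), white spot (368,217), button (400,270), can (440,175), coupling (474,226).

```bash
cat > h.py <<'E'
import cv2,numpy as np
from workcell import sensors,imaging
def ray(c,px):
    d=c["R"].T@np.array([(px[0]-c["cx"])/c["fx"],(px[1]-c["cy"])/c["fy"],1.]);return -c["R"].T@c["t"],d/np.linalg.norm(d)
def onz(c,px,z):
    o,d=ray(c,px);return o+d*(z-o[2])/d[2]
def tri(cs,ps):
    A=np.zeros((3,3));b=np.zeros(3)
    for c,p in zip(cs,ps):
        o,d=ray(c,p);M=np.eye(3)-np.outer(d,d);A+=M;b+=M@o
    x=np.linalg.solve(A,b);return x
def blob(p,roi,f,n=1):
    h=cv2.cvtColor(p,cv2.COLOR_BGR2HSV).astype(int);m=f(h[...,0],h[...,1],h[...,2]).astype(np.uint8)
    k=np.zeros_like(m);x0,y0,x1,y1=roi;k[y0:y1,x0:x1]=m[y0:y1,x0:x1]
    q,l,s,ce=cv2.connectedComponentsWithStats(k)
    i=1+np.argmax(s[1:,4]);return ce[i],s[i],l==i
blue=lambda h,s,v:(abs(h-112)<14)&(s>120)&(v>60)
green=lambda h,s,v:(abs(h-65)<15)&(s>120)&(v>60)
brass=lambda h,s,v:(abs(h-20)<10)&(s>110)&(v>60)
white=lambda h,s,v:(s<50)&(v>200)
dark=lambda h,s,v:(v<95)&(s<90)
E
python3 - <<'E'
from h import *
R={"scene":dict(plug=(278,250,298,266),but=(270,218,292,236),pan=(255,250,320,296),br=(270,250,305,290)),
"side":dict(plug=(352,172,375,188),but=(386,258,412,282),pan=(335,196,402,244),br=(350,172,380,215))}
P={n:cv2.imread(f"pics/{n}0.png") for n in R};C={n:imaging.get_calibration(n) for n in R}
B={}
for n in R:
    for k,f in(("plug",blue),("but",green),("br",brass)):
        B[n,k]=blob(P[n],R[n][k],f);print(n,k,B[n,k][0].round(1),B[n,k][1])
    p=P[n];x0,y0,x1,y1=R[n]["pan"]
    cv2.imwrite(f"pics/c_{n}.png",cv2.resize(p[y0-20:y1+10,x0-10:x1+10],None,fx=6,fy=6,interpolation=cv2.INTER_CUBIC))
cs=[C["scene"],C["side"]]
for k in("plug","but"):print(k,tri(cs,[B[n,k][0] for n in R]))
a=np.vstack([cv2.imread(f"pics/c_{n}.png")[:450,:510] if 0 else cv2.resize(cv2.imread(f"pics/c_{n}.png"),(400,390)) for n in R])
cv2.imwrite("pics/crop.png",np.hstack([a[:390],a[390:]]))
E
```

```text
scene plug [286.5 256.9] [283 254   7   7  38]
scene but [279.2 225.5] [274 221  12  10 101]
scene br [287.3 273.2] [281 259  14  26 235]
side plug [363.3 180.2] [359 177   9   8  55]
side but [399.2 269.3] [391 262  17  15 202]
side br [362.5 197.1] [355 181  16  31 345]
plug [ 0.66169113 -0.08228134  0.12504817]
but [0.51309575 0.01687757 0.06157916]
```

View pics/crop.png

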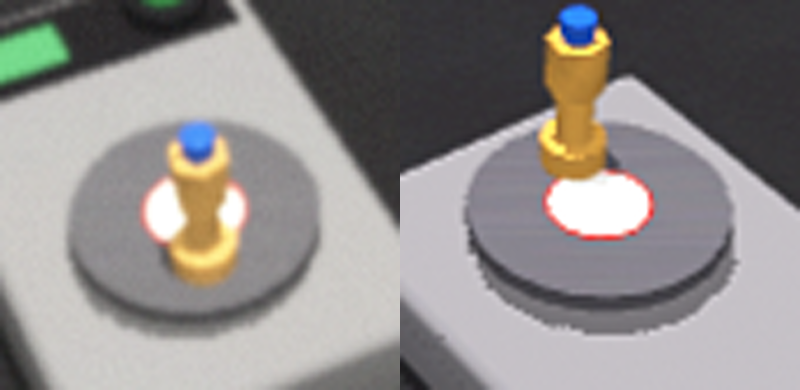

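Crop: the fitting stands at the far (away from robot) side of the spot, white spot with red ring clearly visible in both views, fitting's foot just beyond its edge.

```bash
cat >> h.py <<'E'
def circ(c,m,z,cen=None,rmax=9):
    cs,_=cv2.findContours(m.astype(np.uint8),cv2.RETR_EXTERNAL,cv2.CHAIN_APPROX_NONE)
    h=cv2.convexHull(np.vstack(cs))[:,0]
    cs=np.vstack(cs)[:,0]
    q=np.array([onz(c,p,z)[:2] for p in cs])
    from scipy.optimize import least_squares
    r=least_squares(lambda v:np.hypot(*(q-v[:2]).T)-v[2],[*q.mean(0),.02],loss="soft_l1",f_scale=.0006)
    return r.x,np.hypot(*(q-r.x[:2]).T)-r.x[2]
E
python3 - <<'E'
from h import *
rw=lambda h,s,v:((s<60)&(v>215))|(((h<9)|(h>171))&(s>60)&(v>120))
for n,roi in(("scene",(262,255,312,285)),("side",(345,203,395,232))):
    p=cv2.imread(f"pics/{n}0.png");c=imaging.get_calibration(n)
    h=cv2.cvtColor(p,cv2.COLOR_BGR2HSV).astype(int);m=rw(*[h[...,i] for i in range(3)])
    k=np.zeros_like(m);x0,y0,x1,y1=roi;k[y0:y1,x0:x1]=m[y0:y1,x0:x1]
    x,r=circ(c,k,.062);print(n,k.sum(),x,np.percentile(r,[5,50,95]).round(4))
    # pan: points by depth at height
    d=np.load(f"{n}0.npy");v,u=np.mgrid[:480,:640]
    X=np.stack([(u-c["cx"])/c["fx"]*d,(v-c["cy"])/c["fy"]*d,d],-1)
    W=(X-c["t"])@c["R"]
    m2=(d>0)&(abs(W[...,2]-.062)<.005)&(np.hypot(W[...,0]-.65,W[...,1]+.07)<.09)
    print("pan z",np.median(W[m2][:,2]))
    x,r=circ(c,m2,.062);print(" pan",x,np.percentile(r,[5,50,95]).round(4))
    def rep(nm,m,zs):
        q=W[m&(d>0)];print(" ",nm,len(q),q.min(0).round(3),q.max(0).round(3),np.median(q,0).round(3))
    hh,s,vv=[h[...,i] for i in range(3)]
    big=lambda m:m&(np.hypot(W[...,0]-.6,W[...,1])<.5)&(W[...,2]>.005)
    rep("bin",big((abs(hh-112)<14)&(s>120)&(W[...,2]>.066)&(W[...,2]<.08)&(np.hypot(W[...,0]-.66,W[...,1]+.08)>.06)),0)
    rep("can",big(((hh<8)|(hh>172))&(s>150)),0)
    rep("housing",big((s<60)&(abs(W[...,2]-.045)<.005)&(vv>120)),0)
    mh=big((s<60)&(abs(W[...,2]-.045)<.004)&(vv>120))
    print(cv2.minAreaRect((W[mh][:,:2]*1000).astype(np.float32)))
    if n=="side": 
        q=W[220:238,462:486];q=q[q[...,2]>.01];print("coupling",np.median(q,0))
E
```

```text
scene 125 [ 0.63621061 -0.06705728  0.0212189 ] [-0.0134  0.0003  0.0024]
pan z 0.06052301279489511
 pan [ 0.63868655 -0.0688231   0.05415198] [-0.0016  0.      0.0016]
  bin 335 [0.607 0.08  0.066] [0.78  0.202 0.071] [0.706 0.135 0.068]
  can 1545 [ 0.584 -0.284  0.005] [ 0.621 -0.233  0.144] [ 0.615 -0.266  0.082]
  housing 3948 [ 0.448 -0.17   0.04 ] [0.739 0.059 0.047] [ 0.63  -0.079  0.043]
((594.5371704101562, -54.51386260986328), (167.88363647460938, 258.4918212890625), 73.00823211669922)
side 270 [ 0.63681862 -0.06811831  0.02158722] [-0.0055 -0.      0.0018]
pan z 0.062720980697434
 pan [ 0.63403773 -0.06464875  0.05476822] [-0.0271  0.0001  0.0026]
  bin 800 [0.607 0.081 0.066] [0.779 0.203 0.073] [0.68  0.147 0.07 ]
  can 1553 [ 0.567 -0.269  0.005] [ 0.639 -0.045  0.148] [ 0.584 -0.237  0.082]
  housing 4694 [ 0.447 -0.226  0.04 ] [0.738 0.062 0.05 ] [ 0.573 -0.026  0.046]
((577.8385620117188, -105.33642578125), (277.59735107421875, 260.13665771484375), 73.23966979980469)
coupling [ 0.48179373 -0.20607867  0.0285245 ]
```

Consistent: pan centre ≈ (0.6365, −0.0675), fitting ≈ (0.662, −0.082), button (0.513, 0.017), matching the scale's geometry at a yaw of −17°. Moving over at height.

```bash
python3 -m creep '0.95 -0.45 0 0 0 0 0;0.95 -0.45 0 0 0 0 0;0.95 -0.45 0 0 0 0 0;0.95 -0.45 0 0 0 0 0;0.95 -0.45 0 0 0 0 0' 10
python3 -m creep '0.95 -0.45 0 0 0 0 0;0.95 -0.45 0 0 0 0 0;0.95 -0.45 0 0 0 0 0;0.95 -0.45 0 0 0 0 0;0.95 -0.45 0 0 0 0 0'
python3 -m creep '0.95 -0.45 0 0 0 0 0;0.95 -0.45 0 0 0 0 0;0.95 -0.45 0 0 0 0 0;0.95 -0.45 0 0 0 0 0;0 0 0 0 0 0 0'
```

```text
time_s: 0.72
tcp_pos: [0.3577, -0.4402, 0.2264]
orientation: [-3.096, -0.529, 0.001]
ft_force: [1.5, 0.7, 0.2]
grip_width: 0.505
grip_force: 0.0
time_s: 1.35
tcp_pos: [0.5069, -0.2924, 0.2264]
orientation: [-3.096, -0.529, 0.001]
ft_force: [-0.3, -1.3, 0.3]
grip_width: 0.013
grip_force: 0.0
time_s: 1.98
tcp_pos: [0.6276, -0.1706, 0.2259]
orientation: [-3.093, -0.538, -0.0]
ft_force: [0.2, 0.5, 0.2]
grip_width: 0.005
grip_force: 0.0
```

```bash
python3 - <<'E'
from h import *
c=imaging.get_calibration("wrist");p,d=imaging.grab_frame("wrist");cv2.imwrite("pics/w1.png",p);np.save("w1.npy",d)
print(c, -c["R"].T@c["t"]);print(c["R"]@np.array([.6365,-.0675,.062])+c["t"])
E
```

```text
{'fx': 334.29369477257154, 'fy': 334.29369477257154, 'cx': 321.44909796788755, 'cy': 239.56487612796528, 'R': array([[ 0.33855869, -0.94094375, -0.00169657],
       [-0.90149084, -0.32487882,  0.28595107],
       [-0.26961505, -0.09528178, -0.95824272]]), 't': array([-0.37234824,  0.47630127,  0.54309524])} [ 0.70186961 -0.14387147  0.38358649]
[-0.09344712 -0.05783937  0.31850574]
```

View pics/w1.png

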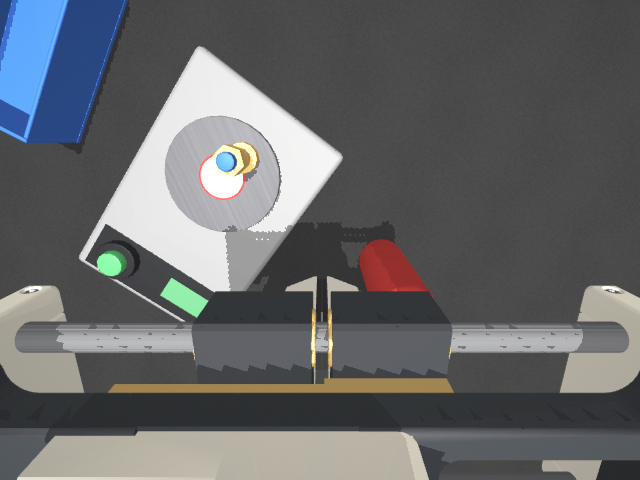

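Wrist view: pan with ring centred ≈ (222,175), plug (226,161), foot ≈ (243,157), button (111,263). Refining from it.

```bash
cat >> h.py <<'E'
rw=lambda h,s,v:((s<60)&(v>215))|(((h<9)|(h>171))&(s>60)&(v>120))
def look(n,png,px0,r=60,c=None,p=None):
    c=c or imaging.get_calibration(n)
    if p is None: p,d=imaging.grab_frame(n);cv2.imwrite(png,p)
    def pj(X):
        q=c["R"]@np.array(X)+c["t"];return np.array([q[0]/q[2]*c["fx"]+c["cx"],q[1]/q[2]*c["fy"]+c["cy"]])
    u,v=pj(px0).astype(int);roi=(max(u-r,0),max(v-r,0),u+r,v+r)
    b=blob(p,roi,blue);print(n,"plug px",b[0].round(1),"xy",onz(c,b[0],.126)[:2].round(4))
    return c,b[0]
E
python3 - <<'E'
from h import *
p=cv2.imread("pics/w1.png");c=imaging.get_calibration("wrist")
c2,pl=look("wrist","",(.65,-.075,.09),40,c,p)
h=cv2.cvtColor(p,cv2.COLOR_BGR2HSV).astype(int)
k=np.zeros((480,640),bool);k[145:205,192:252]=1
red=((h[...,0]<9)|(h[...,0]>172))&(h[...,1]>90)&k
x,r=circ(c,red,.062);print("red",red.sum(),x,np.percentile(r,[5,50,95]))
g=blob(p,(85,235,140,290),green);print("but",onz(c,g[0],.063))
cs=imaging.get_calibration("side")
for q in((363.3,180.2),):print("tri",tri([c,cs],[pl,q]))
print("ring tri",tri([c,cs],[np.r_[222,175],(368.5,217)]))
# foot from brass bottom in depth
d=np.load("w1.npy");v,u=np.mgrid[:480,:640]
W=(np.stack([(u-c["cx"])/c["fx"]*d,(v-c["cy"])/c["fy"]*d,d],-1)-c["t"])@c["R"]
pm=(abs(W[...,2]-.062)<.004)&(np.hypot(W[...,0]-.6365,W[...,1]+.0675)<.08);print(np.median(W[pm][:,2]))
x,r=circ(c,pm,.062);print("pan",x)
f=(abs(W[...,2]-.074)<.003)&(np.hypot(W[...,0]-.66,W[...,1]+.08)<.03);print("foot top",f.sum(),circ(c,f,.074)[0],W[f].mean(0))
E
```

```text
wrist plug px [225.1 161.8] xy [ 0.6611 -0.0836]
red 183 [ 0.63681655 -0.06825826  0.02111161] [-7.44315636e-04  2.18617798e-05  7.47524793e-04]
but [0.52094937 0.00963149 0.063     ]
tri [ 0.66136058 -0.08297957  0.12485264]
ring tri [ 0.63719571 -0.06840746  0.0601252 ]
0.06150148724282777
pan [ 0.63734035 -0.0688038   0.05408246]
foot top 283 [ 0.66157648 -0.08395975  0.01265724] [ 0.66504219 -0.08907212  0.07342385]
```

```bash
python3 -m creep '0 0 0 0 0 0.85 0;0 0 0 0 0 0.85 0;0 0 0 0 0 0.85 0;0 0 0 0 0 0.85 0;0 0 0 0 0 0.85 0'
python3 -m creep '0 0 0 0 0 0.85 0;0.2 -0.8 0 0 0 0 0;0.2 -0.8 0 0 0 0 0;0.17 -0.68 0 0 0 0 0;0 0 0 0 0 0 0'
python3 -m creep '0 0 0.9 0 -0.5 0 0;0 0 0.9 0 -0.5 0 0;0 0 0.5 0 0 0 0;0 0 0 0 0 0 0'
```

```text
time_s: 2.65
tcp_pos: [0.6246, -0.1768, 0.2266]
orientation: [3.075, -0.64, -0.001]
ft_force: [0.8, -0.5, -0.3]
grip_width: 0.005
grip_force: 0.0
time_s: 3.28
tcp_pos: [0.6933, -0.1081, 0.226]
orientation: [-3.023, 0.852, 0.001]
ft_force: [-0.4, 0.3, -1.1]
grip_width: 0.005
grip_force: 0.0
time_s: 3.78
tcp_pos: [0.6851, -0.1078, 0.1333]
orientation: [-2.967, 0.843, 0.266]
ft_force: [-0.6, 0.7, 0.5]
grip_width: 0.004
grip_force: 0.0
```

```bash
cat >> h.py <<'E'
from scipy.spatial.transform import Rotation as Ro
def go(t):
    o=sensors.get_obs();R=Ro.from_rotvec(o["orientation"]).as_matrix()
    print("t",round(o["time_s"],2),"tcp",o["tcp_pos"].round(4),"f",o["ft_force"].round(2),"units",(R.T@(np.array(t)-o["tcp_pos"])/.04).round(3));print(R.round(3))
E
python3 -c "
from h import *
go((.6955,-.1041,.066))"
```

```text
t 3.77 tcp [ 0.6851 -0.1078  0.1333] f [-0.59  0.71  0.5 ] units [ 0.466 -0.22   1.625]
[[ 0.837 -0.526 -0.152]
 [-0.518 -0.851  0.091]
 [-0.177  0.003 -0.984]]
```

```bash
python3 -m creep '0.47 -0.22 0 0 0 0 0;0 0 0.6 0 0 0 0;0 0 0.6 0 0 0 0;0 0 0.42 0 0 0 0;0 0 0 0 0 0 0'
python3 - <<'E'
from h import *
go((.6955,-.1041,.066))
look("side","pics/s1.png",(.66,-.083,.12),25);look("scene","pics/sc1.png",(.66,-.083,.12),25)
p=cv2.imread("pics/s1.png")[140:260,300:460];q=cv2.imread("pics/sc1.png")[200:320,220:380]
cv2.imwrite("pics/cr1.png",cv2.resize(np.hstack([p,q]),None,fx=2.5,fy=2.5))
E
```

```text
time_s: 4.4
tcp_pos: [0.6973, -0.1025, 0.0679]
orientation: [-2.967, 0.84, 0.261]
ft_force: [-0.2, -0.8, 0.3]
grip_width: 0.002
grip_force: 0.0
t 4.4 tcp [ 0.6973 -0.1025  0.0679] f [-0.21 -0.78  0.3 ] units [-0.009  0.058  0.051]
[[ 0.838 -0.524 -0.149]
 [-0.516 -0.852  0.091]
 [-0.175  0.001 -0.985]]
side plug px [363.5 180.4] xy [ 0.6602 -0.081 ]Traceback (most recent call last):
  File "<stdin>", line 3, in <module>
  File "h.py", line 37, in look
    b=blob(p,roi,blue);print(n,"plug px",b[0].round(1),"xy",onz(c,b[0],.126)[:2].round(4))
  File "h.py", line 16, in blob
    i=1+np.argmax(s[1:,4]);return ce[i],s[i],l==i
        ~~~~~~~~~^^^^^^^^^
    return _wrapfunc(a, 'argmax', axis=axis, out=out, **kwds)
    return bound(*args, **kwds)
ValueError: attempt to get argmax of an empty sequence
```

```bash
python3 -m creep '0 0.06 0.04 0 0 0 0;-0.074 0 0.013 0 0 0 0;-0.074 0 0.013 0 0 0 0;-0.074 0 0.013 0 0 0 0;-0.05 0 0.009 0 0 0 0'
python3 -m creep '-0.05 0 0.009 0 0 0 0;-0.05 0 0.009 0 0 0 0;-0.05 0 0.009 0 0 0 0;-0.05 0 0.009 0 0 0 0;-0.05 0 0.009 0 0 0 0'
python3 - <<'E'
from h import *
go((.657,-.0806,.0665))
look("side","pics/s2.png",(.66,-.083,.12),25)
cv2.imwrite("pics/cr2.png",cv2.resize(cv2.imread("pics/s2.png")[140:260,300:460],None,fx=4,fy=4,interpolation=cv2.INTER_CUBIC))
E
```

```text
time_s: 5.12
tcp_pos: [0.687, -0.098, 0.0666]
orientation: [-2.967, 0.839, 0.26]
ft_force: [0.3, -0.1, 0.8]
grip_width: 0.009
grip_force: 0.0
time_s: 5.75
tcp_pos: [0.6786, -0.093, 0.0665]
orientation: [-2.967, 0.84, 0.259]
ft_force: [-0.0, -0.0, 0.5]
grip_width: 0.006
grip_force: 0.3
t 5.75 tcp [ 0.6786 -0.093   0.0665] f [-0.05 -0.04  0.47] units [-0.612  0.018  0.108]
[[ 0.839 -0.524 -0.148]
 [-0.516 -0.852  0.091]
 [-0.173  0.    -0.985]]
side plug px [363.8 181.5] xy [ 0.6575 -0.0783]
```

View pics/cr2.png

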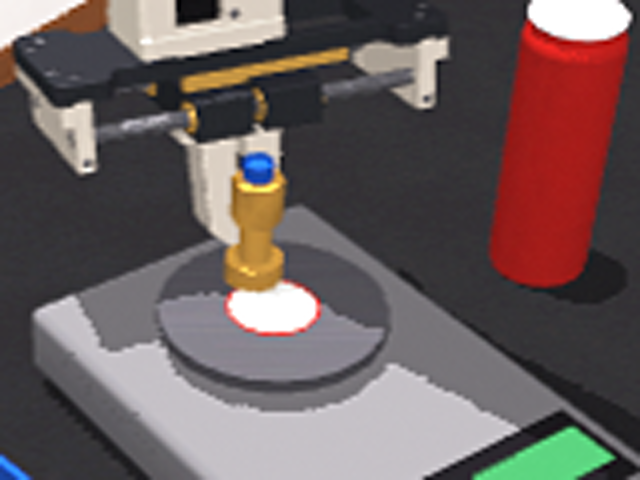

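Crop: fitting upright and now sliding, its foot at the far edge of the ring (crop 255,270 against ring centre 273,307). Continue pushing.

```bash
python3 -m creep '-0.05 0 0.009 0 0 0 0;-0.05 0 0.009 0 0 0 0;-0.05 0 0.009 0 0 0 0;-0.05 0 0.009 0 0 0 0;-0.05 0 0.009 0 0 0 0'
python3 -m creep '-0.05 0 0.009 0 0 0 0;-0.05 0 0.009 0 0 0 0;-0.05 0 0.009 0 0 0 0;-0.05 0 0.009 0 0 0 0;-0.05 0 0.009 0 0 0 0'
python3 - <<'E'
from h import *
go((.657,-.0806,.0665))
look("side","pics/s3.png",(.645,-.073,.12),25)
E
```

```text
time_s: 6.42
tcp_pos: [0.6698, -0.0876, 0.0665]
orientation: [-2.967, 0.839, 0.259]
ft_force: [1.0, -0.4, 0.1]
grip_width: 0.006
grip_force: 0.3
time_s: 7.05
tcp_pos: [0.6612, -0.0822, 0.0664]
orientation: [-2.967, 0.839, 0.259]
ft_force: [0.2, -0.7, 0.4]
grip_width: 0.004
grip_force: 0.3
t 7.05 tcp [ 0.6612 -0.0822  0.0664] f [ 0.24 -0.65  0.37] units [-0.108  0.02   0.017]
[[ 0.839 -0.524 -0.148]
 [-0.516 -0.852  0.091]
 [-0.174  0.    -0.985]]
side plug px [368.7 187.1] xy [ 0.6396 -0.0687]
```

```bash
python3 -m creep '-0.05 0 0.009 0 0 0 0;-0.05 0 0.009 0 0 0 0;-0.01 0 0.002 0 0 0 0;0 0 0 0 0 0 0'
python3 - <<'E'
from h import *
go((.657,-.0806,.0665))
look("side","pics/s4.png",(.645,-.073,.12),25)
E
```

```text
time_s: 7.6
tcp_pos: [0.6574, -0.0799, 0.0664]
orientation: [-2.967, 0.839, 0.26]
ft_force: [-0.0, 0.1, 0.1]
grip_width: 0.005
grip_force: 0.2
t 7.6 tcp [ 0.6574 -0.0799  0.0664] f [-0.01  0.07  0.06] units [ 0.     0.02  -0.003]
[[ 0.839 -0.524 -0.148]
 [-0.516 -0.852  0.091]
 [-0.174  0.    -0.985]]
side plug px [370.  188.5] xy [ 0.6354 -0.0665]
```

```bash
python3 -m creep '0.2 0 -0.035 0 0 0 0;0.7 0 -0.12 0 0 0 0;0.7 0 -0.12 0 0 0 0;0 0 -1 0 0 0 0;0 0 -1 0 0 0 0'
python3 -m creep '0 0 -1 0 0.5 0 0;0 0 -0.6 0 0.5 0 0;0 0 0 0 0 0 0;0 0 0 0 0 0 0'
python3 - <<'E'
from h import *
go((.5134,.0165,.2))
for n,r in(("side",22),("scene",16)):
    c,q=look(n,f"pics/{n}5.png",(.637,-.0684,.123),r)
    globals()[n]=(c,q)
print("tri",tri([side[0],scene[0]],[side[1],scene[1]]))
a=cv2.imread("pics/side5.png")[150:270,320:480];b=cv2.imread("pics/scene5.png")[210:330,210:370]
cv2.imwrite("pics/cr5.png",cv2.resize(np.hstack([a,b]),None,fx=2.5,fy=2.5,interpolation=cv2.INTER_CUBIC))
E
```

```text
time_s: 8.28
tcp_pos: [0.7247, -0.122, 0.1449]
orientation: [-2.967, 0.84, 0.262]
ft_force: [0.1, -0.3, -0.5]
grip_width: 0.003
grip_force: 0.0
time_s: 8.78
tcp_pos: [0.7318, -0.1261, 0.2073]
orientation: [3.023, -0.855, -0.004]
ft_force: [0.2, -0.8, -0.0]
grip_width: 0.004
grip_force: 0.0
t 8.78 tcp [ 0.7318 -0.1261  0.2073] f [ 0.22 -0.83 -0.02] units [-6.519 -0.176  0.196]
[[ 0.852 -0.524 -0.002]
 [-0.524 -0.852  0.   ]
 [-0.002  0.001 -1.   ]]
side plug px [370.  188.2] xy [ 0.6358 -0.0672]Traceback (most recent call last):
  File "<stdin>", line 4, in <module>
  File "h.py", line 37, in look
    b=blob(p,roi,blue);print(n,"plug px",b[0].round(1),"xy",onz(c,b[0],.126)[:2].round(4))
  File "h.py", line 16, in blob
    i=1+np.argmax(s[1:,4]);return ce[i],s[i],l==i
        ~~~~~~~~~^^^^^^^^^
    return _wrapfunc(a, 'argmax', axis=axis, out=out, **kwds)
    return bound(*args, **kwds)
ValueError: attempt to get argmax of an empty sequence
```

```bash
python3 -m creep '-0.93 -0.03 0 0 0 0 0;-0.93 -0.03 0 0 0 0 0;-0.93 -0.03 0 0 0 0 0;-0.93 -0.03 0 0 0 0 0;-0.93 -0.03 0 0 0 0 0'
python3 -m creep '-0.93 -0.03 0 0 0 0 0;-0.93 0 0 0 0 0 0;0 0 0 0 0 0 0;0 0 0 0 0 0 0'
python3 - <<'E'
from h import *
go((.5134,.0165,.1))
n="side";s=look(n,"pics/side6.png",(.637,-.0684,.123),22)
c=imaging.get_calibration("wrist");p,d=imaging.grab_frame("wrist");cv2.imwrite("pics/w6.png",p);np.save("w6.npy",d)
g,_=imaging.grab_frame("scene");cv2.imwrite("pics/scene6.png",g)
b=blob(p,(0,0,640,480),blue);print(b[:2])
a=cv2.imread("pics/side6.png")[150:300,320:480]
cv2.imwrite("pics/cr6.png",np.hstack([cv2.resize(p,(480,360)),cv2.resize(a,(320,360)) if 0 else cv2.resize(a,(320,300),interpolation=cv2.INTER_CUBIC)[:300].copy() if 0 else cv2.copyMakeBorder(cv2.resize(a,(320,300),interpolation=cv2.INTER_CUBIC),0,60,0,0,0)]))
E
```

```text
time_s: 9.5
tcp_pos: [0.5757, -0.0231, 0.2069]
orientation: [3.022, -0.856, -0.004]
ft_force: [0.6, 0.2, 0.2]
grip_width: 0.004
grip_force: 0.0
time_s: 10.0
tcp_pos: [0.5148, 0.016, 0.2078]
orientation: [3.022, -0.856, -0.001]
ft_force: [1.4, -0.0, 0.6]
grip_width: 0.006
grip_force: 0.0
t 10.0 tcp [0.5148 0.016  0.2078] f [ 1.38 -0.04  0.58] units [-0.037  0.006  2.694]
[[ 0.851 -0.524 -0.001]
 [-0.524 -0.851 -0.   ]
 [-0.     0.001 -1.   ]]
side plug px [370.  188.2] xy [ 0.6358 -0.0672]
(array([ 93.58780942, 117.53089016]), array([    0,     3,   206,   232, 29006], dtype=int32))
```

View pics/cr6.png

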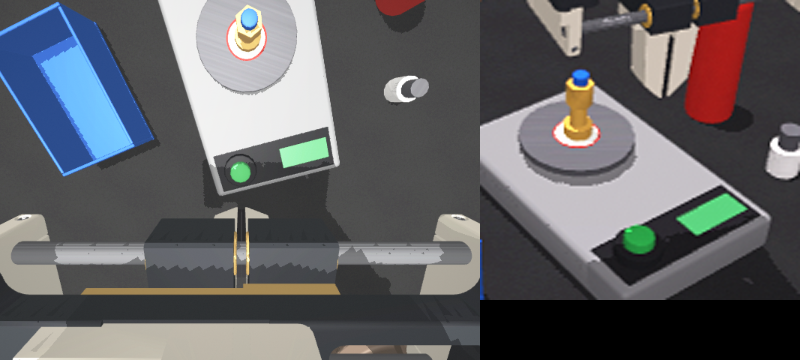

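Wrist view (scaled ¾): foot inside the ring around (246,40), button at (240,172), just ahead of the fingers; the side view agrees. I'll measure both the foot against the ring and the button.

```bash
python3 - <<'E'
from h import *
c=imaging.get_calibration("wrist");p=cv2.imread("pics/w6.png");h=cv2.cvtColor(p,cv2.COLOR_BGR2HSV).astype(int)
pl=blob(p,(310,0,355,42),blue)[0];gb=blob(p,(300,205,340,250),green);print(pl,gb[:2],onz(c,gb[0],.063))
s=imaging.get_calibration("side");sp=cv2.imread("pics/side6.png")
gs=blob(sp,(386,258,412,282),green)[0]
print("plug",tri([c,s],[pl,(370.,188.2)]),"button",tri([c,s],[gb[0],gs]))
red=((h[...,0]<9)|(h[...,0]>172))&(h[...,1]>90);k=np.zeros_like(red);k[10:95,290:370]=1
print("ring",circ(c,red&k,.062)[0])
br=blob(p,(300,35,360,80),brass);cs=br[2]
y,x=np.where(cs);i=y.argmax();print("foot near pt",onz(c,(x[y==y.max()].mean(),y.max()+.5),.062))
# widest row (foot)
print([(yy,x[y==yy].min(),x[y==yy].max()) for yy in range(y.min(),y.max()+1,2)])
pts=[onz(c,(a,b),.074) for a,b in zip(x,y) if b>52];print(np.min(pts,0),np.max(pts,0))
g=cv2.imread("pics/scene6.png");q=blob(g,(276,245,298,266),blue);print("scene plug",q[0])
print("tri sc/side",tri([imaging.get_calibration("scene"),s],[q[0],(370,188.2)]))
E
```

```text
[332.71965318  24.84971098] (array([320.40463458, 229.29233512]), array([307, 216,  27,  27, 561], dtype=int32)) [0.51428508 0.01871023 0.063     ]
plug [ 0.63648059 -0.06678791  0.12619778] button [0.51323238 0.01823828 0.06233346]
ring [ 0.63802817 -0.06520739  0.02120889]
foot near pt [ 0.62622566 -0.05962288  0.062     ]
[(39, np.int64(347), np.int64(347)), (41, np.int64(345), np.int64(346)), (43, np.int64(317), np.int64(346)), (45, np.int64(317), np.int64(346)), (47, np.int64(317), np.int64(346)), (49, np.int64(318), np.int64(347)), (51, np.int64(313), np.int64(346)), (53, np.int64(313), np.int64(345)), (55, np.int64(314), np.int64(345)), (57, np.int64(315), np.int64(344)), (59, np.int64(316), np.int64(343)), (61, np.int64(317), np.int64(342)), (63, np.int64(319), np.int64(340)), (65, np.int64(321), np.int64(338)), (67, np.int64(324), np.int64(335))]
[ 0.62312306 -0.07385198  0.074     ] [ 0.64079986 -0.05199794  0.074     ]
scene plug [283.65625 247.53125]
tri sc/side [ 0.6369749  -0.06872495  0.12476845]
```

Fitting is within about 1–2 mm of the centre (tolerance 6 mm). Descend on the button at (0.513, 0.017).

```bash
python3 -m creep '-0.05 0 1 0 0 0 0;0 0 1 0 0 0 0;0 0 0.9 0 0 0 0;0 0 0.4 0 0 0 0;0 0 0 0 0 0 0'
python3 -m creep '0 0 0.05 0 0 0 0;0 0 0.05 0 0 0 0;0 0 0.05 0 0 0 0;0 0 0.05 0 0 0 0;0 0 0 0 0 0 0'
```

```text
time_s: 10.78
tcp_pos: [0.5123, 0.0173, 0.0755]
orientation: [3.022, -0.856, -0.003]
ft_force: [-0.0, -0.5, 0.8]
grip_width: 0.005
grip_force: 0.0
time_s: 11.4
tcp_pos: [0.5125, 0.0176, 0.0681]
orientation: [3.023, -0.855, -0.0]
ft_force: [-0.6, 0.1, -0.2]
grip_width: 0.007
grip_force: 0.0
```

```bash
python3 -m creep '0 0 0.05 0 0 0 0;0 0 0.05 0 0 0 0;0 0 0.05 0 0 0 0;0 0 0.05 0 0 0 0;0 0 0 0 0 0 0'
python3 -m creep '0 0 0.025 0 0 0 0;0 0 0.025 0 0 0 0;0 0 0.025 0 0 0 0;0 0 0 0 0 0 0'
```

```text
time_s: 12.02
tcp_pos: [0.5128, 0.0176, 0.0611]
orientation: [-3.023, 0.855, -0.001]
ft_force: [-4.6, -0.3, 16.6]
grip_width: 0.005
grip_force: 8.4
time_s: 12.52
tcp_pos: [0.5129, 0.0176, 0.0604]
orientation: [-3.022, 0.856, -0.003]
ft_force: [-14.1, -1.5, 50.3]
grip_width: 0.008
grip_force: 25.3
```

```bash
python3 -m creep '0 0 -0.075 0 0 0 0'; python3 - <<'E'
from h import *
go((.5133,.0172,.06))
p,_=imaging.grab_frame("side");cv2.imwrite("pics/s7.png",p)
g,_=imaging.grab_frame("scene")
cv2.imwrite("pics/cr7.png",np.hstack([cv2.resize(p[170:310,320:460],(400,400),interpolation=cv2.INTER_CUBIC),cv2.resize(g[180:280,230:330],(400,400),interpolation=cv2.INTER_CUBIC)]))
E
```

```text
time_s: 12.65
tcp_pos: [0.5127, 0.0176, 0.0617]
orientation: [-3.022, 0.855, -0.002]
ft_force: [-0.1, -0.5, 4.6]
grip_width: 0.005
grip_force: 2.3
t 12.65 tcp [0.5127 0.0176 0.0617] f [-0.07 -0.47  4.56] units [0.018 0.001 0.041]
[[ 0.852 -0.524  0.001]
 [-0.524 -0.852  0.   ]
 [ 0.001 -0.001 -1.   ]]
```

View pics/cr7.png

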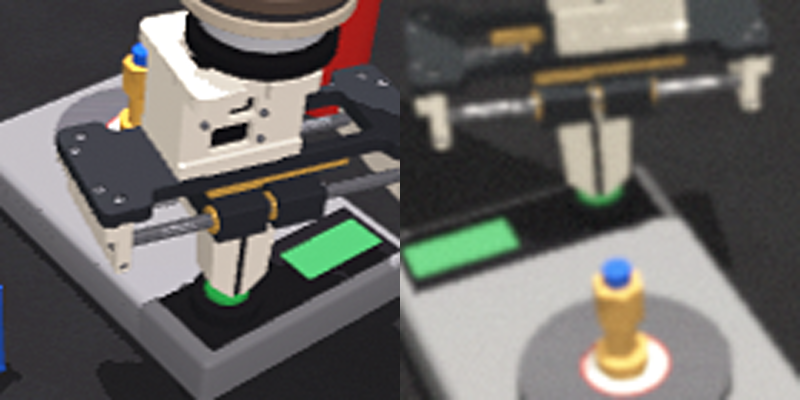

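The tips sit centred on the green cap with nothing else touched, yet force rises steeply. Checking for slow (damped) travel by holding.

```bash
python3 -m creep '0 0 0 0 0 0 0;0 0 0 0 0 0 0'
python3 -m creep '0 0 0.03 0 0 0 0;0 0 0 0 0 0 0;0 0 0 0 0 0 0'
python3 -m creep '0 0 0 0 0 0 0;0 0 0 0 0 0 0;0 0 0 0 0 0 0'
```

```text
time_s: 13.0
tcp_pos: [0.5127, 0.0177, 0.0611]
orientation: [-3.023, 0.855, -0.001]
ft_force: [-3.3, -0.2, 16.9]
grip_width: 0.001
grip_force: 8.4
time_s: 13.38
tcp_pos: [0.5128, 0.0176, 0.0608]
orientation: [-3.022, 0.855, -0.002]
ft_force: [-8.3, -1.2, 30.5]
grip_width: 0.007
grip_force: 15.1
time_s: 13.75
tcp_pos: [0.5128, 0.0176, 0.0608]
orientation: [-3.022, 0.855, -0.002]
ft_force: [-9.5, -0.6, 30.8]
grip_width: 0.002
grip_force: 15.1
```

```bash
python3 - <<'E'
from h import *
go((.5133,.0172,.06))
for n,roi in(("side",(386,258,412,284)),("scene",(270,218,292,238))):
    c=imaging.get_calibration(n);d0=np.load(n+"0.npy");p0=cv2.imread(f"pics/{n}0.png")
    p,d=imaging.grab_frame(n);cv2.imwrite(f"pics/{n}8.png",p)
    v,u=np.mgrid[:480,:640]
    for nm,pp,dd in(("before",p0,d0),("now",p,d)):
        m=blob(pp,roi,green)[2]
        W=(np.stack([(u-c["cx"])/c["fx"]*dd,(v-c["cy"])/c["fy"]*dd,dd],-1)-c["t"])@c["R"]
        print(n,nm,m.sum(),"z pct",np.percentile(W[m][:,2],[10,50,90]).round(4),[(int(y),W[y][m[y]][:,2].mean().round(4)) for y in np.unique(np.where(m)[0])])
x0,y0,x1,y1=382,255,418,288
f=lambda a,b:cv2.resize(a[b[1]:b[3],b[0]:b[2]],(400,300),interpolation=cv2.INTER_NEAREST)
S=(380,255,420,285);T=(262,215,302,245)
cv2.imwrite("pics/cr8.png",np.vstack([np.hstack([f(cv2.imread(f"pics/{n}{k}.png"),b) for k in(0,8)]) for n,b in(("side",S),("scene",T))]))
E
```

```text
t 13.75 tcp [0.5128 0.0176 0.0608] f [-9.45 -0.55 30.83] units [0.015 0.003 0.02 ]
[[ 0.852 -0.524  0.001]
 [-0.524 -0.852  0.   ]
 [ 0.001 -0.001 -1.   ]]
side before 202 z pct [0.059  0.0667 0.0685] [(262, np.float64(0.0454)), (263, np.float64(0.0651)), (264, np.float64(0.0668)), (265, np.float64(0.067)), (266, np.float64(0.0667)), (267, np.float64(0.0673)), (268, np.float64(0.0675)), (269, np.float64(0.067)), (270, np.float64(0.066)), (271, np.float64(0.0654)), (272, np.float64(0.0649)), (273, np.float64(0.0633)), (274, np.float64(0.0616)), (275, np.float64(0.0595)), (276, np.float64(0.0585))]
side now 52 z pct [0.0584 0.0599 0.0617] [(269, np.float64(0.0589)), (270, np.float64(0.0596)), (271, np.float64(0.0598)), (272, np.float64(0.0599)), (273, np.float64(0.0603)), (274, np.float64(0.0604)), (275, np.float64(0.06)), (276, np.float64(0.0587))]
scene before 101 z pct [0.0566 0.0641 0.066 ] [(221, np.float64(0.0363)), (222, np.float64(0.0583)), (223, np.float64(0.059)), (224, np.float64(0.0644)), (225, np.float64(0.064)), (226, np.float64(0.0637)), (227, np.float64(0.0641)), (228, np.float64(0.0611)), (229, np.float64(0.0589)), (230, np.float64(0.0575))]
scene now 13 z pct [0.0549 0.0562 0.0572] [(228, np.float64(0.0552)), (229, np.float64(0.0578)), (230, np.float64(0.0563)), (231, np.float64(0.053))]
```

View pics/cr8.png

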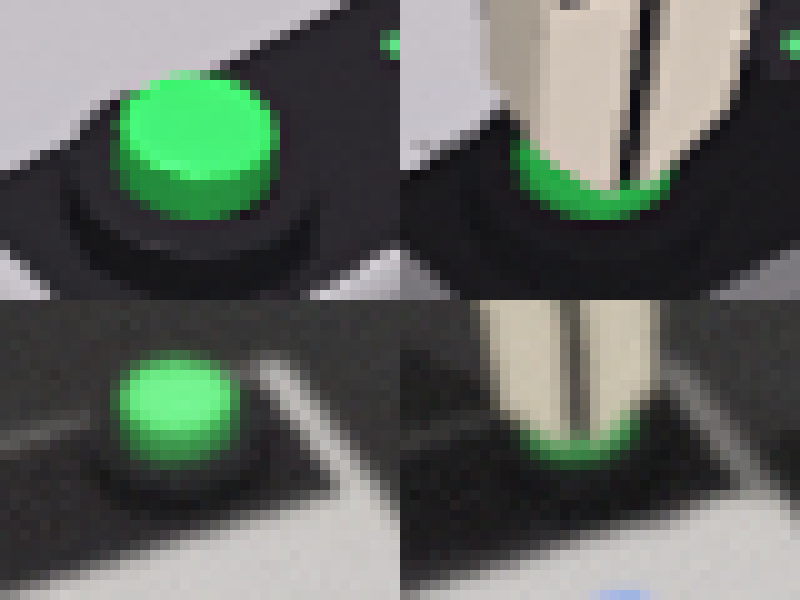

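The cap is down: its top dropped about 7 mm in depth in both views (side 0.067→0.060, scene 0.064→0.057), against a hard stop. Releasing and clearing.

```bash
python3 -m creep '0 0 -0.2 0 0 0 0;0 0 -0.8 0 0 0 0;0 0 -1 0 0 0 0;0 0 -1 0 0 0 0;0 0 -1 0 0 0 0'
python3 -m creep '-0.6 0 -0.5 0 0 0 0;0 0 0 0 0 0 0;0 0 0 0 0 0 0;0 0 0 0 0 0 0'
python3 - <<'E'
from h import *
go((.5133,.0172,.06))
s=look("side","pics/side9.png",(.637,-.0684,.123),20);q=look("scene","pics/scene9.png",(.637,-.0684,.123),14)
print(tri([s[0],q[0]],[s[1],q[1]]))
print("but",blob(cv2.imread("pics/side9.png"),(386,258,412,282),green)[1])
a=cv2.imread("pics/side9.png")[110:350,200:500];b=cv2.imread("pics/scene9.png")[200:350,170:430]
cv2.imwrite("pics/cr9.png",np.hstack([cv2.resize(a,(400,320)),cv2.resize(b,(400,320))]))
E
```

```text
time_s: 14.48
tcp_pos: [0.5122, 0.0176, 0.22]
orientation: [3.023, -0.855, -0.001]
ft_force: [1.0, -0.1, -0.2]
grip_width: 0.003
grip_force: 0.0
time_s: 14.98
tcp_pos: [0.492, 0.0297, 0.2379]
orientation: [3.022, -0.856, -0.002]
ft_force: [0.0, 0.4, 0.5]
grip_width: 0.003
grip_force: 0.0
t 14.97 tcp [0.492  0.0297 0.2379] f [0.   0.38 0.52] units [ 0.624 -0.019  4.447]
[[ 0.852 -0.524 -0.002]
 [-0.524 -0.852 -0.001]
 [-0.001  0.001 -1.   ]]
side plug px [370.  188.2] xy [ 0.6358 -0.0672]
scene plug px [283.7 247.5] xy [ 0.6383 -0.0695]
[ 0.6369431  -0.0686938   0.12472784]
but [391 262  17  15 202]
```

View pics/cr9.png

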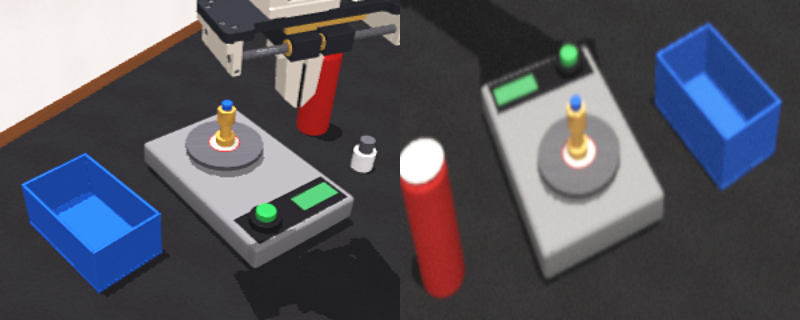

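The fitting stands upright in the ring, the button is back up, the bystanders are undisturbed and the arm is clear. Handing in.

```bash
python3 -c "
from workcell import ticket
print(ticket.sign_off())"
```

```text
the job is handed in; nothing more can be done
None
```

The fitting stands upright inside the red ring, about 1–2 mm off centre. The green button was pressed to a hard stop, peaking at 50 N at the fingertips, and has sprung back. The other things look unmoved, the arm is clear, and the job was handed in at about 15 s; no verdict was returned.

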